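Switch the hotplate on and hold the thermometer over it

TASK

In the pizzeria, switch the hotplate on by turning its knob clockwise from off past one click, and leave it resting on that first step. Then take the infrared thermometer out of its dock, carry it over the topping pans and hold it upright, lens down, about 25 mm above the centre of the round cooking plate so that it can watch the plate warm up; it must not touch the hotplate on the way or at the end. Leave everything else standing where it is, and finish with the thermometer still held there, steady.

Things in the scene. Friction and masses are not known exactly. Their poses are not given: they have to be found in the camera images.
- knob_grip (a point): black plastic bar knob on the hotplate's front deck. The point is on its vertical turning axis, half-way up the bar, 99 mm above the counter. The bar is 48 mm long along this frame's x, 13 mm wide along y, 24 mm tall; the round skirt below it (26 mm radius) has its top 12 mm below the point. A white line on the bar marks +x. The frame turns with the knob
- knob (a joint): knob angle in rad, growing clockwise seen from above: off is 0, the first step 1.05 (60 degrees), the second step 2.10. A spring detent holds it at each step; about 0.12 N m takes it over the hump half-way between steps, after which it snaps to the next step by itself when let go
- plate_mid (a point): centre of the top of the hotplate's dark round cooking plate (185 mm across), 85 mm above the counter, marked by a flat recess 40 mm across. Axes of the hotplate: z up, the knob 177 mm away along -x. The plate stands 10 mm above the flat steel case (330 mm along x, 260 mm along y; its middle 55 mm towards -x from here). Fixed
- thermo_mid (a point): pocket infrared thermometer, an upright stick 165 mm long, 100 to 175 g; the point is half-way along it, z runs from lens to top. Upper 125 mm: white box handle, 30 mm thick along x, 40 mm wide along y, display on -x; lower 40 mm: black barrel, 20 mm across. It stands lens down in the dock, its shoulder on the dock's top, the point 97.5 mm and its top 180 mm above the counter
- thermo_lens (a point): centre of the thermometer's lens, at the bottom end of the black barrel, 82.5 mm below the mid-point along its axis; axes as the mid-point's
- dock_mouth (a point): centre of the mouth of the grey thermometer dock, a fixed block 66 mm square on a 95 mm square foot, its top 55 mm above the counter; the round hole is 25 mm wide and 40 mm deep, so the barrel is pulled straight up by 40 mm or more to leave it
- rail: steel topping rail between the dock and the hotplate, fixed: 362 mm along its x axis by 200 mm along y, holding three pans, the outer two with lids with black lid knobs, the highest points, 132 mm above the counter. Origin at the centre of its underside
- dredger: aluminium flour dredger, loose, 72 mm across and 118 mm tall; origin at the centre of its underside
- squeeze: white plastic squeeze bottle with pointed nozzle, loose, 58 mm across, 170 mm tall; origin at the centre of its underside
- mill: dark wooden pepper mill, loose, 56 mm across, 158 mm tall, beyond the hotplate; origin at the centre of its underside
- tumbler: drinking glass, loose, 72 mm across, 90 mm tall, at the near left; origin at the centre of its underside
- till_roll: white paper till roll standing on end, loose, 76 mm across, 80 mm tall; origin at the centre of its underside
- tin: tin can, loose, 74 mm across, 110 mm tall, beyond the topping rail; origin at the centre of its underside
- cutter: pizza wheel cutter lying flat at the right, loose, 206 mm long; origin at the wheel end of its black handle
Mind the look-alikes: they are no part of the job. What is shaped like the part that bears dock_mouth but purple is not meant.

How it is judged (in metres and radians):
On the way, in this order (a step that is already met when the one before it is completed fails the run):
1. the knob is let go on its first step (value of joint knob between 0.85 and 1.25 rad and contact force between the fingers and knob below 0.1 N), for 0.3 s.
2. the thermometer is lifted out of the dock in the fingers (z of thermo_lens in the frame of dock_mouth above 0.01 m and contact force between the fingers and thermo above 1 N), for 0.2 s.
At the end, for the whole second after the job is handed in: The knob rests on its first step (1.05 +/- 0.2 rad); the thermometer is gripped in the fingers, still (under 20 mm/s), upright within 0.15 rad, lens down, its lens 10 to 40 mm above the top of the cooking plate and within 15 mm of its centre sideways, touching nothing of the hotplate (value of joint knob between 0.85 and 1.25 rad and horizontal distance between thermo_lens and plate_mid below 0.015 m and z of thermo_lens in the frame of plate_mid between 0.01 and 0.04 m and z of thermo_mid in the frame of plate_mid above 0.08 m and angle between thermo_mid's own z axis and vertical below 0.15 rad and linear speed of thermo below 0.02 m/s and contact force between the fingers and thermo above 1 N and contact force between thermo and hotplate below 0.1 N); the arm keeps its last pose, push and grip.
It fails at once if the thermometer touches the hotplate (contact force between thermo and hotplate above 0.5 N).
It fails at once if a bystander is shoved more than 30 mm or knocked over (distance of any of dredger, squeeze, mill, tumbler, till_roll, tin, cutter from where it was at the start of the episode above 0.03 m or angle between any of dredger, squeeze, mill, tumbler, till_roll, tin's own z axis and vertical above 0.5 rad).
It also fails if it takes over 59 s, if anything falls off the work surface, if the arm or the gripper's body presses on something with over 40 N, if the wrist force passes 120 N, or if a joint passes its speed limit or range.

ROBOT

A 6-joint arm with a two-finger parallel gripper is mounted at the origin on the work surface. World frame = base frame: x ahead of the robot, y to its left, z up, the work surface at z = 0. Lengths are in mm, angles in rad, forces in N, time in s.
With the tool pointing down it reaches from about 350 to 925 mm from the base axis. Payload 6.4 kg.
Tool frame: the origin (TCP) lies at the very end of the fingers, on their centre line; the grasp point (between the pads) lies 19 mm behind it; z points along the fingers, y is the line along which they close (so a half turn about z gives the same grasp; the last joint's range is limited). The gripper opens to 85 mm and grips with 20 to 120 N. Pads are 22 mm wide; open, the fingers measure 114 mm over their backs; the gripper's body (76 mm by 85 mm) begins 54 mm behind the grasp point. The pads swing forward as they close: fully open they stand 13 mm farther back than shut.
Start: joints at [1.017, 0.245, 1.558, -0, 1.339, -0.174], TCP at [240.976, 603.693, 231.29] pointing down, gripper open.
Joint ranges: [-3.13, 3.13], [-1.02, 2.26], [0.13, 2.54], [-0.95, 4.09], [0.21, 2.88], [-2.74, 2.74]. Speed limits (rad/s): [2.57, 2.57, 3.14, 3.14, 3.14, 3.14].

INTERFACE

Orientations are given as a unit quaternion [w, x, y, z].
In Python, from plant import bot gives the robot as it stands.
- The arm moves only by the shell command python3 -m pendant 'ROWS' [FORCE]. ROWS is JSON, a list that holds one entry, the list of rows, each a list of 7 numbers: the shift along the world's x, y, z in mm, then the turn, a rotation vector about the world's x, y, z in rad, then the finger opening in mm, from 0 to 85.4. A call has 1 to 12 rows; each row shifts and turns the commanded pose from where the row before left it; what a row does not reach is not made up. A row lasts 1/8 s, in which the tool goes at most 62.5 mm and 10.7 degrees, less where a joint would pass 70% of its speed; a pose out of reach is approached as far as the arm can. A call is refused whole if a number of a shift passes 62.5 or a number of a turn 0.188, either way. A call with a gripper value outside its range is refused whole. The fingers move at their own pace and stop on an object; FORCE is the grip in N (left out, the last holds). Time passes only in rows, so rows that do not move let the fingers close. It gives the time, the measured TCP pose, the force, the opening and the grip force at its end, in the units of the state.
- bot.get_obs(): the state, without advancing time (a new reading comes with each control period).
- bot.read_camera(name): name is "scene" or "top" or "wrist"; returns the picture (400x640x3 uint8, red, green, blue); there is no depth.
- bot.get_calibration(name): a dict with "vertical_fov" (degrees; the focal length in pixels is half the picture's height over the tangent of half this angle, whatever the lens; pixels are square), "cx", "cy" (the principal point, pixels), "dist_coeffs" ([k1, k2, p1, p2, k3] as OpenCV has them; the pictures are not rectified), "R" (3x3) and "t" (3): a world point X has camera coordinates R X + t. Camera axes: x right, y down, z forward; pixel columns grow to the right and rows downward; lengths in mm; the calibration is good to about 2 mm. A picture is of the moment at which its call begins: read the wrist's pose just before it. get_calibration takes no time and is no camera call; for the wrist camera it gives the pose at the moment of the call.
- bot.finish_job(): hands the job in; it is judged then, once.
Trained networks look in the newest picture that a camera, given by its name, has taken for a name from the list of things; names that differ only in an ending like _2 or _b are one class to them, and where a whole thing is asked for, a point or a joint stands for the part that bears it (a point fixed in the world has none). Each returns a list of dicts, best first, with "p" (0 to 1); they miss things now and then, are a little off and sometimes report something else, mostly with a low value. They report only what shows in the picture. A call takes as long as a camera call. They do not tell look-alikes from the thing itself.
- bot.spot_in(name, camera): "xy" ([column, row] in pixels, amid what is visible of it).
- bot.pinpoint(name, camera): "xy" ([column, row] in pixels: a listed point, or the origin of a listed thing).
The state is a dict: "time_s": time; "joints": joint angles; "joint_velocities": joint speeds; "effort": joint torques, N m; "eef_pos": TCP position; "eef_rot": TCP orientation; "wrist_force": force on the tool from outside, world axes, zero at the start; "torque": the same for the moment, N m; "opening": finger opening in mm; "gripper_force": force on a finger pad.
Only numpy, scipy, OpenCV 4.12 (cv2) and the standard library are available. Lean on these libraries where they do the work, as an engineer would, in place of code of your own. Each camera call takes 0.05 s, during which the arm holds its last target. There are 200 camera calls.

## Working session

There is one attempt and no reset: what is moved stays moved. The work goes in short steps, Python scripts to look and compute and a shell command to move; the robot and the scene stay as the last step left them, time stands still between calls to the robot, and variables do not carry over. Pictures are saved under pics/ and viewed, at most 10 in all, crops included, and the job is handed in when it is done.

```bash
mkdir -p pics
cat > h.py <<'E'
import numpy as np, cv2
from plant import bot
def K(c):
    f=200/np.tan(np.radians(c["vertical_fov"])/2)
    return np.array([[f,0,c["cx"]],[0,f,c["cy"]],[0,0,1]])
def at_z(xy,c,z):
    u=cv2.undistortPoints(np.array([[xy]],float),K(c),np.array(c["dist_coeffs"],float))[0,0]
    R=np.array(c["R"]);t=np.array(c["t"]);o=-R.T@t;d=R.T@np.array([u[0],u[1],1])
    return o+d*(z-o[2])/d[2]
def proj(X,c):
    R=np.array(c["R"]);t=np.array(c["t"])
    return cv2.projectPoints(np.array([X],float),cv2.Rodrigues(R)[0],t,K(c),np.array(c["dist_coeffs"],float))[0][0,0]
def tri(pairs):
    A=[];b=[]
    for xy,c in pairs:
        u=cv2.undistortPoints(np.array([[xy]],float),K(c),np.array(c["dist_coeffs"],float))[0,0]
        R=np.array(c["R"]);t=np.array(c["t"])
        for i in (0,1): A.append(R[i]-u[i]*R[2]);b.append(u[i]*t[2]-t[i])
    return np.linalg.lstsq(np.array(A),np.array(b),rcond=None)[0]
def save(im,n): cv2.imwrite("pics/"+n,im[:,:,::-1])
E
python3 - <<'E'
from h import *
Z=dict(knob_grip=99,plate_mid=85,thermo_mid=97.5,thermo_lens=15,dock_mouth=55,rail=0,dredger=0,squeeze=0,mill=0,tumbler=0,till_roll=0,tin=0,cutter=10)
for cam in("scene","top"):
    c=bot.get_calibration(cam); save(bot.read_camera(cam),cam+"0.png")
    print(cam,(-np.array(c["R"]).T@np.array(c["t"])).round())
    for n,z in Z.items():
        print(n,[(np.round(d["xy"]),round(d["p"],2),at_z(d["xy"],c,z).round()[:2]) for d in bot.pinpoint(n,cam)[:3]])
print(bot.get_obs()["time_s"])
E
```

```text
scene [1302. -557.  894.]
knob_grip [(array([221., 194.]), 0.55, array([ 396., -316.]))]
plate_mid [(array([260., 235.]), 0.87, array([ 588., -288.]))]
thermo_mid [(array([441., 137.]), 0.76, array([531., 424.]))]
thermo_lens []
dock_mouth [(array([440., 146.]), 0.73, array([530., 429.])), (array([484., 188.]), 0.69, array([762., 384.]))]
rail [(array([399., 245.]), 0.74, array([764.,  50.])), (array([358., 197.]), 0.58, array([536.,  77.]))]
dredger [(array([390., 156.]), 0.97, array([426., 301.]))]
squeeze [(array([428., 187.]), 0.87, array([624., 297.])), (array([399., 246.]), 0.19, array([765.,  51.]))]
mill [(array([371., 275.]), 0.62, array([803., -78.])), (array([389., 160.]), 0.24, array([441., 286.]))]
tumbler [(array([382., 134.]), 0.72, array([297., 370.])), (array([219., 195.]), 0.57, array([ 286., -293.]))]
till_roll [(array([443., 217.]), 0.86, array([750., 238.]))]
tin [(array([397., 245.]), 0.76, array([760.,  46.]))]
cutter [(array([157., 289.]), 0.94, array([ 547., -570.])), (array([383., 135.]), 0.75, array([316., 358.])), (array([441., 147.]), 0.44, array([493., 482.]))]
top [ 235.  -90. 1517.]
knob_grip [(array([406., 261.]), 0.64, array([ 416., -316.]))]
plate_mid [(array([400., 203.]), 0.63, array([ 580., -293.]))]
thermo_mid [(array([146., 198.]), 0.81, array([526., 419.]))]
thermo_lens []
dock_mouth []
rail [(array([265., 220.]), 0.63, array([511.,  93.]))]
dredger [(array([195., 239.]), 0.71, array([435., 291.])), (array([286., 142.]), 0.41, array([761.,  54.]))]
squeeze [(array([202., 177.]), 0.65, array([627., 296.])), (array([491., 242.]), 0.52, array([ 507., -580.])), (array([268., 217.]), 0.18, array([523.,  83.]))]
mill [(array([332., 135.]), 0.65, array([796., -83.]))]
tumbler []
till_roll [(array([230., 137.]), 0.87, array([761., 230.]))]
tin [(array([490., 237.]), 0.67, array([ 521., -576.])), (array([287., 142.]), 0.55, array([759.,  51.]))]
cutter []
1.4
```

View pics/scene0.png

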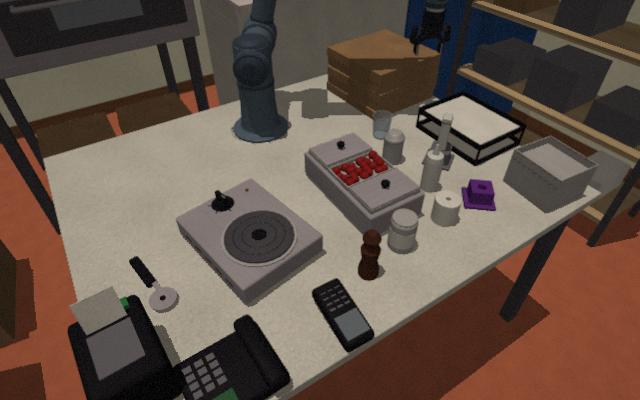

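View pics/top0.png

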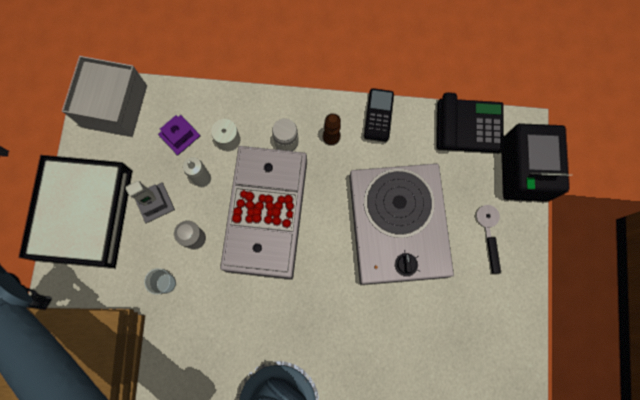

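The real thermometer is at (441,137) in scene and (146,198) in top, standing in the grey dock. The purple empty block, at (481,193) in scene and (180,133) in top, is the look-alike dock. The knob is at (221,200) in scene and (406,262) in top. I'll confirm these in one enlarged crop.

Run:
```python
from h import *
s=cv2.imread("pics/scene0.png");t=cv2.imread("pics/top0.png")
f=lambda im,x,y,w,h:cv2.resize(im[y:y+h,x:x+w],(400,300),interpolation=cv2.INTER_CUBIC)
cv2.imwrite("pics/m1.png",np.vstack([np.hstack([f(s,400,100,112,84),f(t,110,160,80,60)]),np.hstack([f(s,190,170,64,48),f(t,374,238,64,48)])]))
o=bot.get_obs();print(o["eef_pos"],o["eef_rot"],o["opening"])
from scipy.spatial.transform import Rotation as R
q=o["eef_rot"];print(R.from_quat([*q[1:],q[0]]).as_matrix().round(3))
c=bot.get_calibration("wrist");print(np.round(c["R"],3),(-np.array(c["R"]).T@np.array(c["t"])).round(),c["vertical_fov"])
```

```text
[240.98326745 603.67993827 231.26617321] [-5.41079900e-06  1.88751340e-01  9.82024913e-01 -3.72981652e-05] 85.39877048841966
[[-0.929  0.371 -0.   ]
 [ 0.371  0.929 -0.   ]
 [-0.    -0.    -1.   ]]
[[ 0.371  0.929 -0.   ]
 [ 0.885 -0.353  0.304]
 [ 0.282 -0.113 -0.953]] [168. 633. 374.] 58.77340408978709
```

View pics/m1.png

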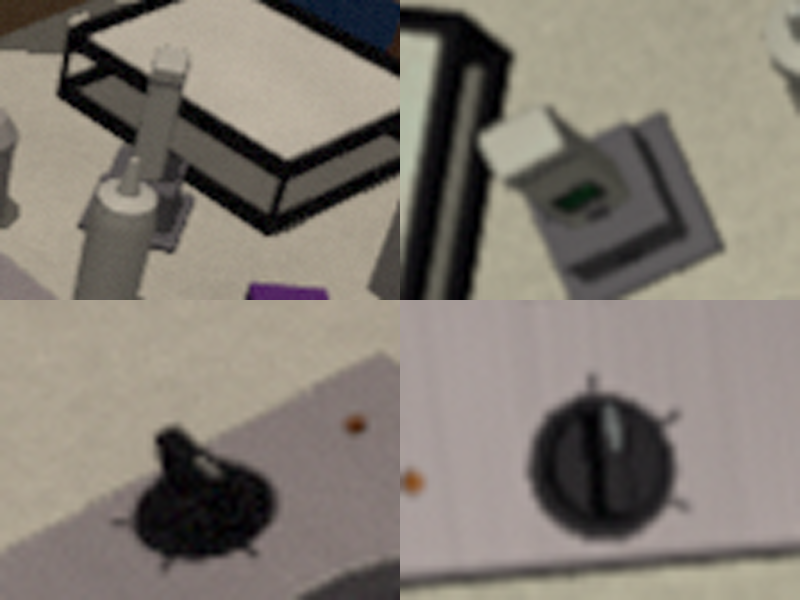

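The crop confirms it: the thermometer stands in the grey dock, with its display towards the robot. The knob bar points up (+x) at the off tick, and the step ticks run clockwise from there. Next I'll move above the knob.

```bash
python3 -m pendant '[[[30,-45,0,0,0,0.06,85],[30,-45,0,0,0,0.06,85],[30,-45,0,0,0,0.06,85],[30,-45,0,0,0,0.06,85],[30,-45,0,0,0,0.06,85],[30,-45,0,0,0,0.06,85],[30,-45,0,0,0,0.06,85],[30,-45,0,0,0,0.06,85],[-5,-60,0,0,0,0.04,85],[-5,-60,0,0,0,0,85],[-5,-60,0,0,0,0,85],[-5,-60,0,0,0,0,85]]]'
python3 -m pendant '[[[-10,-60,0,0,0,0,85],[-10,-60,0,0,0,0,85],[-10,-60,0,0,0,0,85],[-10,-60,0,0,0,0,85],[-10,-60,0,0,0,0,85],[0,-20,0,0,0,0,60],[0,0,0,0,0,0,60],[0,0,0,0,0,0,60]]]'
python3 - <<'E'
from h import *
c=bot.get_calibration("wrist"); im=bot.read_camera("wrist"); save(im,"w1.png")
for n,z in(("knob_grip",99),("plate_mid",85)):
    print(n,[(np.round(d["xy"]),round(d["p"],2),at_z(d["xy"],c,z).round(1)) for d in bot.pinpoint(n,"wrist")[:3]])
print(bot.get_obs()["joints"].round(2))
E
```

```text
time_s: 2.9
eef_pos: [460.6, 1.9, 231.6]
eef_rot: [0.001, -0.07, 0.998, -0.0]
wrist_force: [1.1, 0.4, -0.3]
opening: 85.0
gripper_force: 0.0
time_s: 3.9
eef_pos: [411.3, -314.9, 231.1]
eef_rot: [-0.0, -0.071, 0.997, 0.0]
wrist_force: [0.3, -0.4, -0.1]
opening: 59.9
gripper_force: 0.0
knob_grip [(array([313., 181.]), 0.63, array([ 411.6, -319.5,   99. ]))]
plate_mid [(array([318., 350.]), 0.78, array([ 588., -290.,   85.]))]
[-0.87 -0.07  1.89  0.    1.32 -2.59]
```

View pics/w1.png

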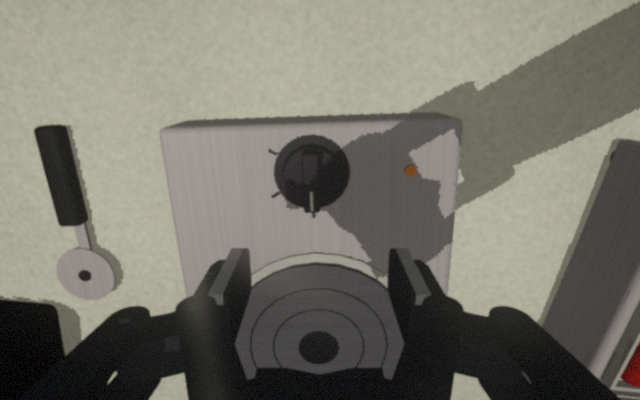

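The wrist view shows the knob at (313,181), with its bar aligned with the image vertical and therefore with the finger plane. The plate recess is at (318,348). I'll descend part-way and re-measure.

```bash
python3 -m pendant '[[[0,-3,-40,0,0,0,60],[0,0,-41,0,0,0,60],[0,0,0,0,0,0,60],[0,0,0,0,0,0,60]]]'
python3 - <<'E'
from h import *
c=bot.get_calibration("wrist"); im=bot.read_camera("wrist"); save(im,"w2.png")
for n,z in(("knob_grip",99),("plate_mid",85)):
    print(n,[(np.round(d["xy"]),round(d["p"],2),at_z(d["xy"],c,z).round(1)) for d in bot.pinpoint(n,"wrist")[:3]])
o=bot.get_obs();print(o["eef_pos"],o["joints"].round(2)); print(proj([*o["eef_pos"][:2],99],c))
E
```

```text
time_s: 4.55
eef_pos: [411.8, -319.6, 152.0]
eef_rot: [0.001, -0.07, 0.998, -0.001]
wrist_force: [-0.5, -1.7, 1.3]
opening: 59.8
gripper_force: 0.0
knob_grip [(array([317., 216.]), 0.6, array([ 410.3, -320.6,   99. ]))]
plate_mid []
[ 411.97760778 -320.20284655  152.51697147] [-0.88  0.03  1.95  0.    1.16 -2.59]
[317.52883569 218.32051124]
```

View pics/w2.png

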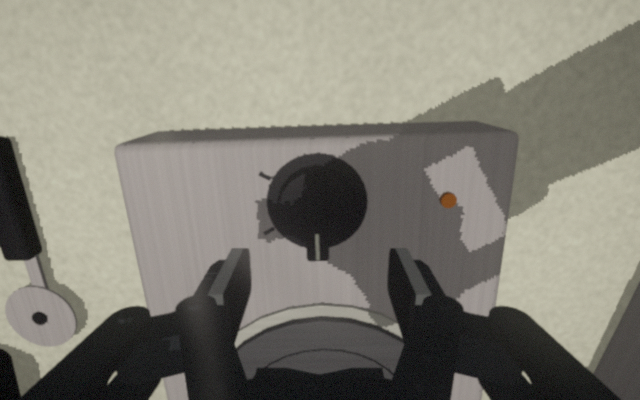

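The knob bar is centred at column 317, between the fingers at columns 250 and 390. I'll descend and grip it.

```bash
python3 -m pendant '[[[-1,-1,-30,0,0,0,60],[0,0,-30,0,0,0,60],[0,0,0,0,0,0,40],[0,0,0,0,0,0,25],[0,0,0,0,0,0,0],[0,0,0,0,0,0,0],[0,0,0,0,0,0,0],[0,0,0,0,0,0,0]]]' 30
python3 -c "
from h import *
o=bot.get_obs();print(o['eef_pos'],o['opening'],o['gripper_force'],o['wrist_force'],o['torque'])"
```

```text
time_s: 5.7
eef_pos: [411.0, -321.5, 92.3]
eef_rot: [0.001, -0.07, 0.998, -0.001]
wrist_force: [-0.9, 0.5, 7.1]
opening: 12.2
gripper_force: 32.5
[ 410.97374494 -321.482129     92.34878886] 12.220805014877376 32.46284544467926 [-0.88304058  0.50436357  7.118179  ] [0.17332734 0.06348621 0.22789366]
```

```bash
python3 -m pendant '[[[0,0,1,0,0,-0.15,0],[0,0,0,0,0,-0.15,0],[0,0,0,0,0,-0.15,0],[0,0,0,0,0,-0.15,0],[0,0,0,0,0,-0.15,0],[0,0,0,0,0,-0.15,0],[0,0,0,0,0,-0.15,0],[0,0,0,0,0,-0.03,0],[0,0,0,0,0,0,0],[0,0,0,0,0,0,0]]]'
python3 -c "
from h import *
o=bot.get_obs();print(o['eef_pos'],o['opening'],o['gripper_force'],o['wrist_force'],o['torque'],o['joints'])"
```

```text
time_s: 6.95
eef_pos: [412.5, -323.2, 94.4]
eef_rot: [0.004, 0.452, 0.892, -0.002]
wrist_force: [4.0, -3.6, 5.9]
opening: 11.9
gripper_force: 38.6
[ 412.45402126 -323.1626536    94.43197603] 11.914484626776096 38.58457803726196 [ 4.00105544 -3.59098115  5.90596771] [-0.4143327  -0.60455448  0.43332686] [-8.81225355e-01  1.19002676e-01  1.97534733e+00  8.23633959e-05
  1.03787269e+00 -1.51331150e+00]
```

```bash
python3 -m pendant '[[[0,0,0,0,0,0,60],[0,0,0,0,0,0,60],[0,0,0,0,0,0,60],[0,0,0,0,0,0,60],[0,0,30,0,0,0,60],[0,0,50,0,0,0,60],[0,0,50,0,0,0,60],[0,0,0,0,0,0,60],[0,0,0,0,0,0,60]]]'
python3 - <<'E'
from h import *
c=bot.get_calibration("wrist"); im=bot.read_camera("wrist"); save(im,"w3.png")
for n,z in(("knob_grip",99),("plate_mid",85)):
    print(n,[(np.round(d["xy"]),round(d["p"],2),at_z(d["xy"],c,z).round(1)) for d in bot.pinpoint(n,"wrist")[:3]])
E
```

```text
time_s: 8.07
eef_pos: [409.7, -320.0, 220.6]
eef_rot: [-0.0, 0.453, 0.892, 0.0]
wrist_force: [-0.3, -0.5, -0.3]
opening: 60.2
gripper_force: 0.0
knob_grip [(array([320., 187.]), 0.55, array([ 410.5, -320.8,   99. ]))]
plate_mid [(array([496., 268.]), 0.88, array([ 583.3, -292.2,   85. ]))]
```

View pics/w3.png

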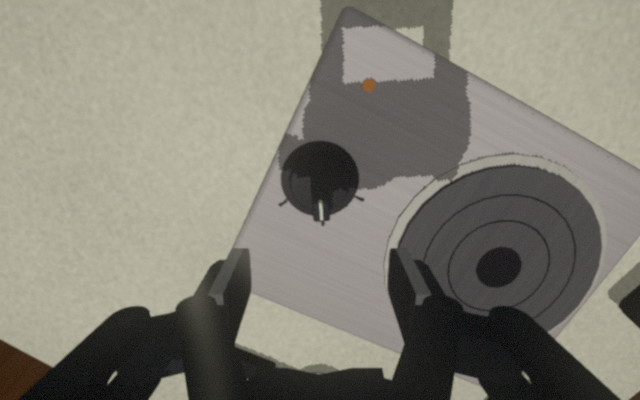

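The knob bar points at the middle tick, so it rests on step 1, and the plate centre is at about (584,-292) mm. Next I'll move above the thermometer.

```bash
python3 -m pendant '[[[9,57,5,0,0,-0.02,60],[9,57,5,0,0,-0.02,60],[9,57,5,0,0,-0.02,60],[9,57,5,0,0,-0.02,70],[9,57,0,0,0,-0.02,85],[9,57,0,0,0,-0.02,85],[9,57,0,0,0,-0.02,85],[9,57,0,0,0,-0.02,85],[9,57,0,0,0,-0.02,85],[9,57,0,0,0,-0.01,85],[9,57,0,0,0,0,85],[9,57,0,0,0,0,85]]]'
python3 -m pendant '[[[10,57,0,0,0,0,85],[0,0,0,0,0,0,85],[0,0,0,0,0,0,85],[0,0,0,0,0,0,85]]]'
python3 - <<'E'
from h import *
c=bot.get_calibration("wrist"); im=bot.read_camera("wrist"); save(im,"w4.png")
o=bot.get_obs();print(o["eef_pos"],o["joints"].round(2)); print(proj([*o["eef_pos"][:2],180],c))
for n,z in(("thermo_mid",97.5),("thermo_mid",180),("dock_mouth",55)):
  for f in (bot.pinpoint,bot.spot_in):
    print(n,f.__name__,[(np.round(d["xy"]),round(d["p"],2),at_z(d["xy"],c,z).round(1)) for d in f(n,"wrist")[:3]])
E
```

```text
time_s: 9.72
eef_pos: [517.5, 365.4, 239.6]
eef_rot: [-0.001, 0.535, 0.845, -0.001]
wrist_force: [-0.3, -0.7, 0.3]
opening: 84.7
gripper_force: 0.0
time_s: 10.22
eef_pos: [528.0, 419.5, 240.9]
eef_rot: [-0.0, 0.536, 0.844, -0.0]
wrist_force: [-0.5, 0.5, -0.5]
opening: 84.5
gripper_force: 0.0
[528.05367391 419.50294938 241.26507197] [ 0.5   0.29  1.48 -0.    1.37  0.06]
[319.69131649 213.51726828]
thermo_mid call []
thermo_mid call [(array([331., 190.]), 0.57, array([541.5, 414.4,  97.5]))]
thermo_mid call []
thermo_mid call [(array([331., 190.]), 0.57, array([527.9, 436.2, 180. ]))]
dock_mouth call [(array([501., 282.]), 0.59, array([757.1, 387.2,  55. ]))]
dock_mouth call [(array([325., 136.]), 0.89, array([521.1, 447.2,  55. ])), (array([494., 256.]), 0.8, array([732.7, 409.8,  55. ])), (array([182., 238.]), 0.3, array([433. , 292.4,  55. ]))]
```

View pics/w4.png

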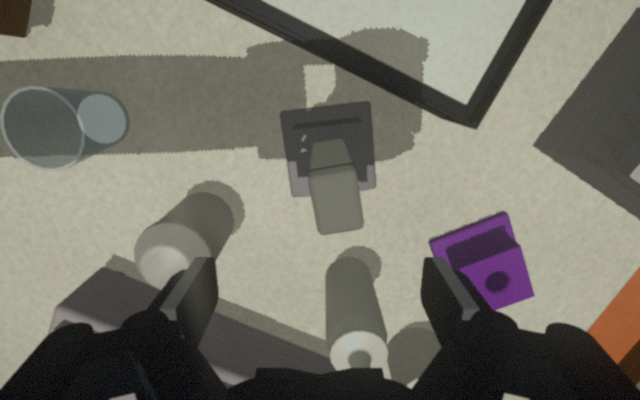

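The thermometer's top face has corners near (316,177), (357,174), (363,228) and (321,234). Its short side runs along the finger line, and the look-alike purple dock is at (490,265). I'll compute the corrections.

Run:
```python
from h import *
c=bot.get_calibration("wrist"); o=bot.get_obs()
P=np.array([at_z(p,c,180)[:2] for p in [(316,177),(357,174),(363,228),(321,234)]])
print(P.round(1),P.mean(0),np.linalg.norm(np.roll(P,-1,0)-P,axis=1))
a=(P[1]-P[0]+P[2]-P[3]);b=(P[2]-P[1]+P[3]-P[0])
print(np.degrees(np.arctan2(a[1],a[0])),np.degrees(np.arctan2(b[1],b[0])))
q=o["eef_rot"];print("tool y",np.degrees(2*np.arctan2(q[2],q[1]))-90)
D=[(281,110),(369,101),(376,187),(291,196)]
Q=np.array([at_z(p,c,5)[:2] for p in D]);print("foot",Q.round(1),Q.mean(0))
im=cv2.imread("pics/w4.png");cv2.imwrite("pics/w4c.png",cv2.resize(im[80:260,240:440],(800,720),interpolation=cv2.INTER_CUBIC)[:600])
```

```text
[[516.4 440.2]
 [537.7 452.3]
 [556.9 422.9]
 [534.9 408.1]] [536.47759287 430.88183911] [24.37978083 35.04683456 26.45943781 37.04619614]
31.907648739063212 -58.451247910361936
tool y 25.236399015227263
foot [[471.6 446.8]
 [550.5 494.1]
 [600.8 414.9]
 [519.4 364.9]] [535.59103873 430.17348151]
```

View pics/w4c.png

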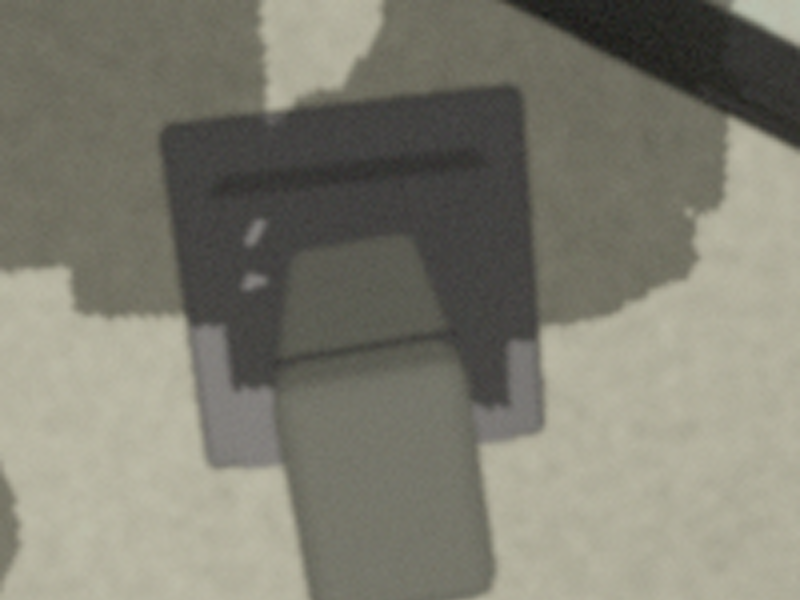

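The top-face centre and the foot centre agree at about (534,431), with yaw about 31°. I'll turn +0.10 rad, descend and grip.

```bash
python3 -m pendant '[[[6,11,0,0,0,0.1,85],[0,0,-40,0,0,0,85],[0,0,-40,0,0,0,85],[0,0,-29,0,0,0,85],[0,0,0,0,0,0,60],[0,0,0,0,0,0,45],[0,0,0,0,0,0,20],[0,0,0,0,0,0,20],[0,0,0,0,0,0,20],[0,0,0,0,0,0,20]]]' 40
python3 -c "
from h import *
o=bot.get_obs();print(o['eef_pos'],o['opening'],o['gripper_force'],o['wrist_force'],o['torque'])"
```

```text
time_s: 11.82
eef_pos: [534.8, 432.2, 134.8]
eef_rot: [0.001, 0.492, 0.87, 0.001]
wrist_force: [-2.2, -1.5, 5.9]
opening: 30.6
gripper_force: 38.1
[534.80447914 432.20263341 134.81954035] 30.579382713014105 38.134926497004926 [-2.2006395  -1.50460408  5.8920382 ] [-0.29022755  0.38707671  0.02831329]
```

```bash
python3 -m pendant '[[[0,0,10,0,0,0,20],[0,0,15,0,0,0,20],[0,0,20,0,0,0,20],[0,0,25,0,0,0,20],[0,0,30,0,0,0,20],[0,0,40,0,0,0,20],[0,0,40,0,0,0,20],[0,0,20,0,0,0,20],[0,0,0,0,0,0,20],[0,0,0,0,0,0,20]]]'
python3 - <<'E'
from h import *
o=bot.get_obs();print(o['eef_pos'],o['opening'],o['gripper_force'],o['wrist_force'],o['torque'])
for cam in("scene","top"):
    c=bot.get_calibration(cam);im=bot.read_camera(cam);save(im,cam+"1.png")
    for n in("thermo_mid","thermo_lens"):
        print(cam,n,[(np.round(d["xy"]),round(d["p"],2)) for d in bot.pinpoint(n,cam)[:2]])
    e=o["eef_pos"];print(proj(e-[0,0,120],c),proj(e-[0,0,37.5],c))
E
```

```text
time_s: 13.08
eef_pos: [533.3, 431.3, 330.0]
eef_rot: [-0.001, 0.492, 0.87, -0.002]
wrist_force: [-0.3, -0.4, -2.3]
opening: 30.5
gripper_force: 38.6
[533.34643056 431.31293862 329.97374274] 30.47322287896337 38.574430611915886 [-0.27956655 -0.38350768 -2.30525206] [0.04555151 0.02914419 0.00522724]
scene thermo_mid [(array([452.,  82.]), 0.75), (array([444., 218.]), 0.45)]
scene thermo_lens [(array([447., 109.]), 0.94)]
[449.89849746 107.1056955 ] [455.29921049  83.40780549]
top thermo_mid [(array([119., 177.]), 0.84)]
top thermo_lens [(array([400., 204.]), 0.68), (array([128., 189.]), 0.63)]
[128.09918118 184.73404069] [116.07347152 176.11031042]
```

```bash
python3 -m pendant '[[[3,-25,0,0,0,0,20],[4,-45,0,0,0,0,20],[4,-56,0,0,0,0,20],[4,-56,0,0,0,0,20],[4,-56,0,0,0,0,20],[4,-56,0,0,0,0,20],[4,-56,0,0,0,0,20],[4,-56,0,0,0,0,20],[4,-56,0,0,0,0,20],[4,-56,0,0,0,0,20],[4,-56,0,0,0,0,20],[4,-56,0,0,0,0,20]]]'
python3 -m pendant '[[[3,-50,0,0,0,0,20],[1,-30,0,0,0,0,20],[0,-13,0,0,0,0,20],[0,0,-30,0,0,0,20],[0,0,-30,0,0,0,20],[0,0,0,0,0,0,20],[0,0,0,0,0,0,20],[0,0,0,0,0,0,20]]]'
python3 - <<'E'
from h import *
o=bot.get_obs();e=o["eef_pos"];print(e,o['opening'],o['gripper_force'],o['wrist_force'])
V={}
for cam in("scene","top","wrist"):
    c=bot.get_calibration(cam);im=bot.read_camera(cam);save(im,cam+"2.png")
    for n in("thermo_mid","thermo_lens","plate_mid","knob_grip"):
        L=bot.pinpoint(n,cam)[:3]
        print(cam,n,[(np.round(d["xy"],1),round(d["p"],2),at_z(d["xy"],c,{"thermo_mid":e[2]-37.5,"thermo_lens":e[2]-120,"plate_mid":85,"knob_grip":99}[n]).round(1)) for d in L])
    print(proj(e-[0,0,120],c),proj(e-[0,0,37.5],c))
s=cv2.imread("pics/scene2.png");t=cv2.imread("pics/top2.png")
f=lambda im,x,y,w,h:cv2.resize(im[y:y+h,x:x+w],(400,400),interpolation=cv2.INTER_CUBIC)
cv2.imwrite("pics/m2.png",np.hstack([f(s,170,110,160,160),f(t,340,150,130,130)]))
E
```

```text
time_s: 14.88
eef_pos: [580.0, -201.0, 332.5]
eef_rot: [0.0, 0.493, 0.87, -0.0]
wrist_force: [0.9, 0.3, -2.1]
opening: 30.5
gripper_force: 38.5
time_s: 15.88
eef_pos: [585.7, -291.6, 274.6]
eef_rot: [0.002, 0.492, 0.87, -0.0]
wrist_force: [0.2, 0.4, -1.9]
opening: 30.7
gripper_force: 38.5
[ 585.67522962 -291.61506335  274.56354062] 30.683540383471332 38.54203878901899 [ 0.20462472  0.40282292 -1.85257438]
scene thermo_mid [(array([247.9, 190.7]), 0.75, array([ 578. , -299. ,  237.1]))]
scene thermo_lens [(array([253.4, 218.9]), 0.59, array([ 591.9, -301.5,  154.6]))]
scene plate_mid [(array([258.4, 234.8]), 0.97, array([ 585.6, -292.5,   85. ])), (array([399.2, 244. ]), 0.3, array([812.3,  -3.7,  85. ]))]
scene knob_grip [(array([360.3, 195.7]), 0.73, array([621.2,  14.4,  99. ])), (array([219.6, 196.2]), 0.48, array([ 403.1, -322.9,   99. ]))]
[255.84287143 215.9034594 ] [252.10156955 191.35680563]
top thermo_mid []
top thermo_lens []
top plate_mid [(array([286.7, 142.9]), 0.53, array([728. ,  44.6,  85. ]))]
top knob_grip [(array([403.3, 262. ]), 0.68, array([ 411.8, -310.1,   99. ])), (array([148.6, 197.2]), 0.18, array([528.2, 412.3,  99. ]))]
[403.50649703 195.1242367 ] [408.76889609 187.48411924]
wrist thermo_mid []
wrist thermo_lens []
wrist plate_mid [(array([317.1, 166.3]), 0.62, array([ 583.5, -292.8,   85. ]))]
wrist knob_grip [(array([129.4, 100.2]), 0.7, array([ 411.8, -323.1,   99. ]))]
[319.86941895 187.6306163 ] [320.30684905 231.62158344]
```

View pics/m2.png

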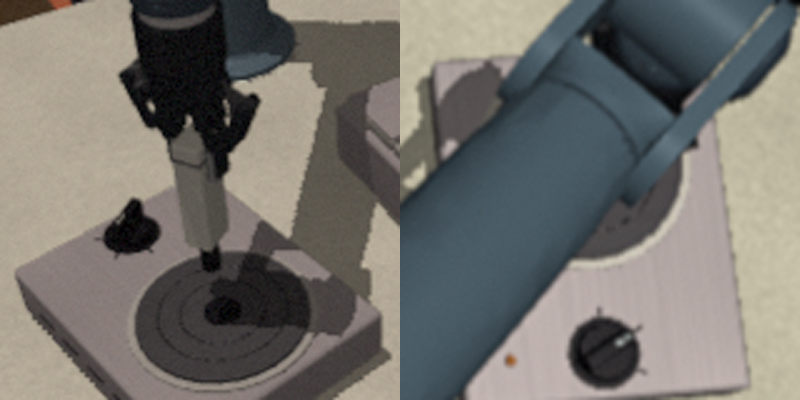

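The thermometer hangs upright with its lens at about (254,217) in scene, roughly 5 mm off towards -y of the recess centre. The knob is on the step-1 tick. I'll shift and lower, then check from near.

```bash
python3 -m pendant '[[[-3,4,-15,0,0,0,20],[0,0,-15,0,0,0,20],[0,0,-10,0,0,0,20],[0,0,0,0,0,0,20],[0,0,0,0,0,0,20],[0,0,0,0,0,0,20]]]'
python3 - <<'E'
from h import *
o=bot.get_obs();e=o["eef_pos"];print(e,o['gripper_force'],o['wrist_force'])
c=bot.get_calibration("scene");im=bot.read_camera("scene");save(im,"scene3.png")
for n in("thermo_mid","thermo_lens","plate_mid"):
    print(n,[(np.round(d["xy"],1),round(d["p"],2),at_z(d["xy"],c,{"thermo_mid":e[2]-37.5,"thermo_lens":e[2]-120,"plate_mid":85}[n]).round(1)) for d in bot.pinpoint(n,"scene")[:2]])
print("lens if centred",proj([584.5,-292.3,e[2]-120],c),"barrel top",proj([584.5,-292.3,e[2]-80],c),"therm top",proj([584.5,-292.3,e[2]+45],c),"plate",proj([584.5,-292.3,85],c))
cv2.imwrite("pics/s3.png",cv2.resize(cv2.imread("pics/scene3.png")[160:260,200:320],(720,600),interpolation=cv2.INTER_CUBIC))
E
```

```text
time_s: 17.38
eef_pos: [582.3, -287.6, 233.1]
eef_rot: [0.001, 0.492, 0.87, -0.0]
wrist_force: [-0.4, 0.5, -1.4]
opening: 30.3
gripper_force: 38.5
[ 582.33765702 -287.55583419  233.07536426] 38.54333939496428 [-0.39708621  0.52580728 -1.41627726]
thermo_mid [(array([252.1, 203.4]), 0.63, array([ 581. , -294.6,  195.6]))]
thermo_lens [(array([255.9, 228.6]), 0.65, array([ 587.5, -297.3,  113.1]))]
plate_mid [(array([256.8, 236. ]), 0.69, array([ 587.1, -297.9,   85. ]))]
lens if centred [257.13946293 227.12779882] barrel top [255.45473363 216.15215021] therm top [249.59675598 177.94792032] plate [258.27332317 234.51171201]
```

View pics/s3.png

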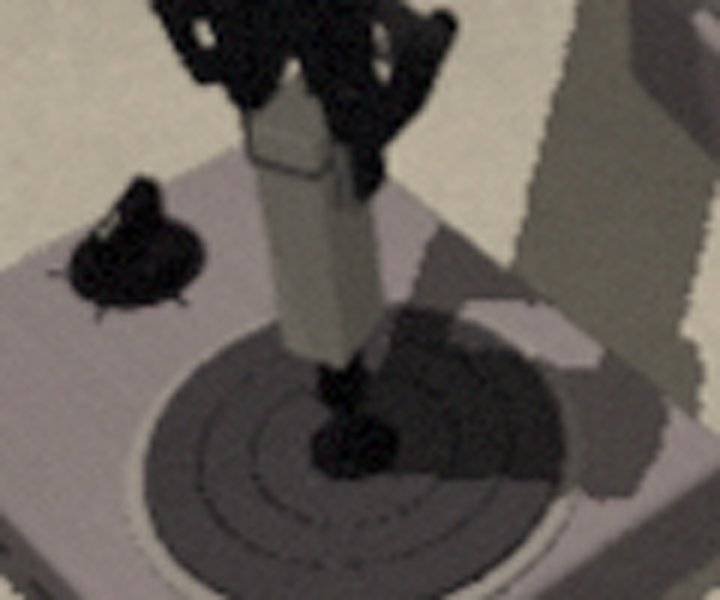

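The barrel (column about 257.5) is over the recess (column about 259) to within a few mm, with the lens about 28 mm up. One small trim of 3 mm, let it settle, then hand in.

```bash
python3 -m pendant '[[[-1,1,-3,0,0,0,20],[0,0,0,0,0,0,20],[0,0,0,0,0,0,20],[0,0,0,0,0,0,20],[0,0,0,0,0,0,20],[0,0,0,0,0,0,20]]]'
python3 -c "
from h import *
print(bot.finish_job())"
```

```text
time_s: 18.32
eef_pos: [581.0, -286.3, 229.3]
eef_rot: [0.0, 0.492, 0.87, 0.0]
wrist_force: [0.1, 0.8, -1.5]
opening: 30.3
gripper_force: 38.6
the job is handed in; nothing more can be done
None
```

I handed the job in at about 18 s with the knob on its first step and the thermometer held upright, lens down, about 25 mm above the plate and an estimated 6 mm or less from its centre; no verdict came back.

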